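# Open the ratchet clamp that holds the angle steel

## Robot

A 6-joint arm with a two-finger parallel gripper is mounted at the origin on a cart in front of the work surface, level with it; the furniture and walls round the work are solid. World frame = base frame: x ahead of the robot, y to its left, z up, the work surface at z = 0. Lengths are in m, angles in rad, forces in N, time in s.
With the tool pointing down it reaches from about 0.275 to 0.875 m from the base axis. Payload 12.5 kg.
Tool frame: the origin (TCP) lies at the very end of the fingers, on their centre line; the grasp point (between the pads) lies 19 mm behind it; x points along the fingers, y is the direction in which the jaws open and shut, and the axes are right-handed (so a half turn about x gives the same grasp; the last joint's range is limited). The gripper opens to 85 mm and grips with 20 to 120 N. Pads are 22 mm wide; open, the fingers measure 114 mm over their backs; the gripper's body (76 mm by 85 mm) begins 54 mm behind the grasp point. The pads swing forward as they close: fully open they stand 13 mm farther back than shut.
Start: joints at [1.069, 0.351, 1.652, -0, 1.139, -0.085], TCP at [0.223, 0.503, 0.205] pointing down, gripper open.
Joint ranges: [-2.75, 2.75], [-0.79, 2.1], [0.01, 2.65], [-1.57, 4.71], [0.07, 3.14], [-2.87, 2.87]. Speed limits (rad/s): [2.22, 2.22, 2.79, 3.14, 3.14, 3.14].

## Interface

Orientations are given as a 3x3 rotation matrix whose columns are the frame's x, y, z axes.
In Python, from bench import manip gives the robot as it stands. Calls block until the motion is done:
- manip.move_ptp(position, orientation): joint-space move of the TCP to a pose.
- manip.move_l(position, attitude=None, max_speed=0.15): straight line of the TCP; attitude=None keeps the orientation; max_speed is the mean speed in m/s.
- manip.move_j(angles): joint-space move.
- manip.set_gripper(opening, effort=None): opening from 0.0 (shut) to 1.0 (fully open); effort is the grip in N (None keeps the last); returns when the fingers have stopped.
- manip.dwell(seconds).
- manip.inverse_kinematics(position, orientation): joint angles nearest the present ones, or None.
- manip.grab_frame(name): name is "scene" or "top"; returns (picture, depth): 384x512x3 uint8, red, green, blue; 384x512 float32, m along the optical axis (not along the pixel's ray), 0 where there is no reading.
- manip.get_calibration(name): a dict with "camera_matrix" (3x3 intrinsics, pixels), "R" (3x3) and "t" (3): a world point X has camera coordinates R X + t. Camera axes: x right, y down, z forward; pixel columns grow to the right and rows downward; lengths in m; the calibration is good to about 2 mm. A picture is of the moment at which its call begins. get_calibration takes no time and is no camera call.
A pose or a line that the arm cannot do raises manip.Unreachable and nothing moves.
- manip.sign_off(): hands the job in, once; it reports no verdict.
Trained networks look in the newest picture that a camera, given by its name, has taken for a name from the list of things; names that differ only in an ending like _2 or _b are one class to them, and where a whole thing is asked for, a point or a joint stands for the part that bears it (a point fixed in the world has none). Each returns a list of dicts, best first, with "confidence" (0 to 1); they miss things now and then, are a little off and sometimes report something else, mostly with a low value. They report only what shows in the picture. A call takes as long as a camera call. They do not tell look-alikes from the thing itself.
- manip.look_for(camera, name): "at" ([x, y, z] in m, in world coordinates, good to about 4 mm: the middle of the surface that is visible of it).
Readings, each from a call of its own:
- manip.current_time(): time.
- manip.current_qpos(): joint angles.
- manip.current_joint_vel(): joint speeds.
- manip.current_joint_torque(): joint torques, N m.
- manip.current_ee_pos(): TCP position.
- manip.current_tcp_rot(): TCP orientation.
- manip.current_force(): force on the tool from outside, world axes, zero at the start.
- manip.current_ft_torque(): the same for the moment, N m.
- manip.current_grip_width(): opening from 0.0 (shut) to 1.0 (fully open).
Only numpy, scipy, OpenCV 4.12 (cv2) and the standard library are available. Lean on these libraries where they do the work, as an engineer would, in place of code of your own. Each camera call takes 0.05 s, during which the arm holds its last target. There are 200 camera calls.

## Task

Open the ratchet clamp that has the piece of angle steel in it: press down its release pad with a fingertip and, keeping it pressed, push the sliding jaw back along its bar, away from the angle steel, until it is fully open against the end stop; then let go so that the release springs up. The angle steel stays lying in the clamp; leave the clamp with the round tube and everything else on the table as they are, and lift nothing.

Things in the scene. Friction and masses are not known exactly. Their poses are not given: they have to be found in the camera images.
- clamp_a: Ratchet bar clamp A, fixed to the table, with a piece of rusty angle steel between its jaws; grey and bare steel, like the other clamp. Base 320 x 76 mm; along it a toothed bar, a fixed jaw at one end, a sliding jaw, an end stop at the other. Origin: on the table, on the centre line, 110 mm from the fixed jaw's face; x along the bar, the way the jaw opens (roughly away from the robot); z up.
- clamp_a_pad (a point): Clamp A: centre of the top of the release pad when up, 64 mm above the table; axes as the clamp's; goes with the jaw but does not sink with the pad. Ribbed steel plate 32 mm (x) by 38 mm, in a gap from 40 mm to -x (jaw plate, 68 mm high) to 16 mm to +x (push plate). Its lever's hinge is 46 mm to +x, 28 mm lower. The jaw beside the pad is 34 mm high.
- clamp_a_push (a point): Clamp A: middle of the -x face of the push plate, the upright plate of the sliding jaw just beyond the pad (60 mm wide, 14 mm thick, from 68 to 100 mm above the table). A fingertip standing on the pad meets this face when moved along +x, and so pushes the jaw open.
- clamp_a_jaw (a joint): Slide of clamp A's jaw, m: 0 = most closed (jaws 51 mm apart), 0.09 = fully open, against the end stop. Friction about 3 N. Teeth 10 mm apart: while the release is up the ratchet stops the jaw from opening, after 10 mm at most.
- clamp_a_release (a joint): Hinge of clamp A's release, rad: 0 = up (up to 0.16 if the pawl stands on a tooth), 0.38 = at its stop. Above 0.18 the jaw is free. Holding the pad 10 mm below its raised height, anywhere on its length, does it (4 to 7 N). It springs up when let go, so it must stay pressed while the jaw is pushed.
- clamp_b: Ratchet bar clamp B, fixed to the table, with an upright stub of round tube between its jaws; grey and bare steel, like the other clamp. Base 320 x 76 mm; along it a toothed bar, a fixed jaw at one end, a sliding jaw, an end stop at the other. Origin: on the table, on the centre line, 110 mm from the fixed jaw's face; x along the bar, the way the jaw opens (roughly away from the robot); z up.
- clamp_b_pad (a point): Clamp B: centre of the top of the release pad when up, 64 mm above the table; axes as the clamp's; goes with the jaw but does not sink with the pad. Ribbed steel plate 32 mm (x) by 38 mm, in a gap from 40 mm to -x (jaw plate, 68 mm high) to 16 mm to +x (push plate). Its lever's hinge is 46 mm to +x, 28 mm lower. The jaw beside the pad is 34 mm high.
- clamp_b_push (a point): Clamp B: middle of the -x face of the push plate, the upright plate of the sliding jaw just beyond the pad (60 mm wide, 14 mm thick, from 68 to 100 mm above the table). A fingertip standing on the pad meets this face when moved along +x, and so pushes the jaw open.
- clamp_b_jaw (a joint): Slide of clamp B's jaw, m: 0 = most closed (jaws 51 mm apart), 0.09 = fully open, against the end stop. Friction about 3 N. Teeth 10 mm apart: while the release is up the ratchet stops the jaw from opening, after 10 mm at most.
- clamp_b_release (a joint): Hinge of clamp B's release, rad: 0 = up (up to 0.16 if the pawl stands on a tooth), 0.38 = at its stop. Above 0.18 the jaw is free. Holding the pad 10 mm below its raised height, anywhere on its length, does it (4 to 7 N). It springs up when let go, so it must stay pressed while the jaw is pushed.
- angle_piece: Loose piece of rusty brown angle steel, 75 mm long, legs 50 mm, lying in clamp A on a bed 30 mm above the table, its length across the bar; origin at the middle of its underside. Either clamp may be the one on the left.
- tube_piece: Stub of dark round tube, held fast in clamp B, 60 mm across, 70 mm high, standing on a bed 30 mm above the table; origin at the centre of its underside.
- bolt: M16 bolt, 66 mm long, lying between the clamps; a loose bystander, origin at the centre of its underside.
- soapstone: Flat soapstone holder with yellow body, 147 x 16 x 15 mm, lying between the clamps; a loose bystander, origin at the centre of its underside.
- square: Steel try square, 167 x 102 mm, lying at the right, behind a fixed upright steel plate 270 mm high that stands across the table at x = 0.41, y = -0.05 to -0.38 (an extraction hood hangs over the table beyond it, x > 0.6): keep the arm drawn in and above 0.3 m while it passes; a loose bystander, origin at the centre of its underside.
- coupon: Flat steel test plate, 100 x 50 x 12 mm, at the right; a loose bystander, origin at the centre of its underside.
- magnet: Red-topped welding magnet, 75 x 75 x 16 mm, at the right; a loose bystander, origin at the centre of its underside.
- nut: Rusty M16 nut, 27 mm, lying between the clamps; a loose bystander, origin at the centre of its underside.
Things that resemble listed ones, but are neither listed nor needed, are in the scene too. Leave any red or white look-alike of the angle_piece alone.

How it is judged:
By the outcome, as a careful person would: the job done as asked, in the order asked, and still so for the second after the job is handed in, with the robot touching nothing.
It also fails if it takes over 40 s, if anything falls off the work surface, if the arm or the gripper's body presses on something with over 40 N, if the wrist force passes 120 N, or if a joint passes its speed limit or range.

## Working session

There is one attempt and no reset: what is moved stays moved. The work goes in short steps, each a Python script; the robot and the scene stay as the last script left them, time stands still between calls to the robot, and variables do not carry over. Pictures are saved under pics/ and viewed, about 8 in all and at most 12, crops included, and the job is handed in when it is done.

```bash
mkdir -p pics; python3 - <<'E'
from bench import manip
import cv2,numpy as np
for c in("scene","top"):
    p,d=manip.grab_frame(c); cv2.imwrite(f"pics/{c}0.png",p[:,:,::-1]); np.save(f"pics/{c}0.npy",d)
    K=manip.get_calibration(c);print(c,K["camera_matrix"].tolist(),np.round(-K["R"].T@K["t"],3))
    for n in("clamp_a","clamp_a_pad","clamp_a_push","clamp_b_pad","clamp_b","angle_piece","tube_piece"):
        for r in manip.look_for(c,n):
            if r["confidence"]<.2: continue
            q=K["camera_matrix"]@(K["R"]@r["at"]+K["t"]); print(n,np.round(r["at"],3),round(r["confidence"],2),(q[:2]/q[2]).astype(int))
a=cv2.imread("pics/scene0.png");b=cv2.imread("pics/top0.png")
E
```

```text
scene [[386.6535453437888, 0.0, 250.6046745033345], [0.0, 386.6535453437888, 191.99265591938044], [0.0, 0.0, 1.0]] [ 0.992 -0.04   0.923]
clamp_a [0.539 0.08  0.031] 0.85 [262 194]
clamp_a [0.563 0.328 0.033] 0.61 [356 184]
clamp_a_pad [0.538 0.33  0.065] 0.87 [356 169]
clamp_a_push [0.541 0.326 0.06 ] 0.78 [355 171]
clamp_a_push [ 0.618 -0.199 -0.   ] 0.2 [161 247]
clamp_b_pad [0.512 0.084 0.069] 0.62 [261 177]
clamp_b [0.539 0.08  0.031] 0.85 [262 194]
clamp_b [0.563 0.328 0.033] 0.61 [356 184]
angle_piece [ 0.721 -0.006  0.006] 0.96 [244 270]
angle_piece [0.398 0.322 0.038] 0.66 [335 133]
angle_piece [0.722 0.133 0.008] 0.64 [299 259]
tube_piece [0.389 0.086 0.08 ] 0.66 [252 136]
tube_piece [ 0.565 -0.102  0.01 ] 0.46 [195 219]
top [[350.72625919842193, 0.0, 254.39156973061796], [0.0, 350.72625919842193, 195.94221719727352], [0.0, 0.0, 1.0]] [0.478 0.033 0.965]
clamp_a [0.495 0.084 0.031] 0.76 [233 213]
clamp_a [0.536 0.329 0.035] 0.56 [141 197]
clamp_a_pad [0.526 0.332 0.068] 0.65 [135 200]
clamp_a_push [0.527 0.331 0.063] 0.69 [137 200]
clamp_a_push [ 0.686 -0.132  0.009] 0.6 [312 144]
clamp_a_push [ 0.527 -0.237  0.007] 0.46 [351 202]
clamp_b_pad [0.495 0.083 0.069] 0.64 [233 212]
clamp_b [0.495 0.084 0.031] 0.76 [233 213]
clamp_b [0.536 0.329 0.035] 0.56 [141 197]
angle_piece [0.412 0.327 0.035] 0.61 [141 244]
angle_piece [ 0.718 -0.003  0.004] 0.6 [266 133]
tube_piece [0.375 0.083 0.087] 0.64 [232 261]
```

View pics/scene0.png

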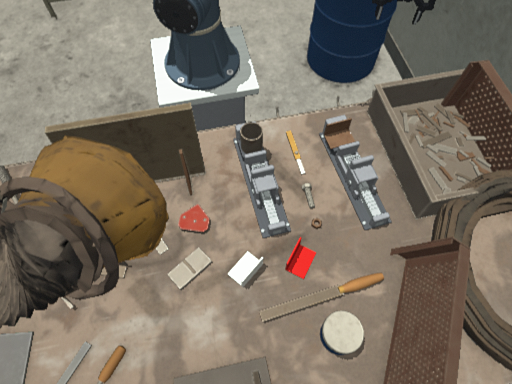

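View pics/top0.png

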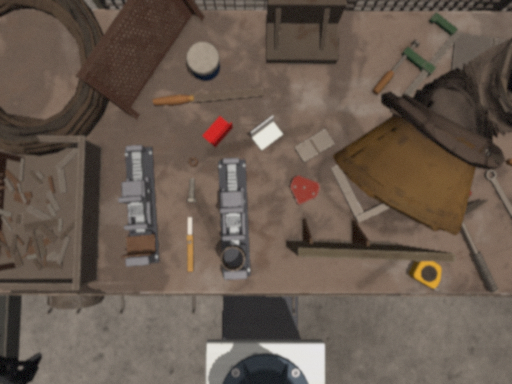

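Two clamps: the left one, scene (350,175) / top (140,205), holds a brown angle piece at scene (337,133) / top (141,244). The right one, scene (262,185) / top (233,215), holds the dark tube. So clamp A is the left one; the red and white angles lying loose at scene (300,258) and (245,268) are look-alikes. I'll confirm with a crop and fit the clamp's pose from depth.

```bash
cat > h.py <<'E'
from bench import manip
import numpy as np,cv2
def cloud(c,d):
    K=manip.get_calibration(c);v,u=np.mgrid[:384,:512]
    P=np.stack([u,v,np.ones_like(u)],-1)@np.linalg.inv(K["camera_matrix"]).T*d[...,None]
    return (P-K["t"])@K["R"]
E
python3 - <<'E'
from h import *
import glob
for c in("top","scene"):
    W=cloud(c,np.load(f"pics/{c}0.npy"));ok=np.load(f"pics/{c}0.npy")>0
    for nm,lo,hi in(("base",.008,.12),("plate68-104",.085,.115),("60-75",.058,.076)):
        m=ok&(W[...,2]>lo)&(W[...,2]<hi)&(abs(W[...,1]-.33)<.065)&(W[...,0]>.33)&(W[...,0]<.72)
        p=W[m][:,:2]
        if len(p)<5: continue
        r=cv2.minAreaRect((p*1000).astype(np.float32)); print(c,nm,len(p),r,p.min(0).round(3),p.max(0).round(3))
    # profile along x near centreline
    for x in np.arange(.36,.70,.01):
        m=ok&(abs(W[...,0]-x)<.005)&(abs(W[...,1]-.33)<.05)&(W[...,2]>.008)&(W[...,2]<.2)
        if m.sum(): print(round(x,3),m.sum(),"y",W[m][:,1].min().round(3),W[m][:,1].max().round(3),"z",np.percentile(W[m][:,2],[10,50,90,100]).round(3))
a=cv2.imread("pics/scene0.png")[105:240,300:400];b=cv2.imread("pics/top0.png")[135:275,90:190]
f=lambda i:cv2.resize(i,(395,560),interpolation=cv2.INTER_CUBIC)
cv2.imwrite("pics/crop1.png",np.hstack([f(a),f(b)]))
E
```

```text
top base 2796 ((519.9811401367188, 338.5474853515625), (314.9161071777344, 75.93009948730469), 5.056607723236084) [0.362 0.29 ] [0.678 0.386]
top plate68-104 143 ((530.3199462890625, 339.104248046875), (14.318272590637207, 59.9345588684082), 4.969745635986328) [0.521 0.309] [0.538 0.369]
top 60-75 736 ((470.776123046875, 330.874755859375), (215.62908935546875, 71.77479553222656), 3.687023639678955) [0.362 0.29 ] [0.58  0.373]
0.36 11 y 0.304 0.353 z [0.064 0.066 0.069 0.069]
0.37 109 y 0.296 0.355 z [0.039 0.068 0.07  0.072]
0.38 128 y 0.291 0.357 z [0.035 0.067 0.07  0.072]
0.39 154 y 0.29 0.365 z [0.033 0.062 0.079 0.081]
0.4 100 y 0.29 0.364 z [0.031 0.034 0.036 0.064]
0.41 116 y 0.291 0.365 z [0.031 0.033 0.036 0.038]
0.42 118 y 0.291 0.367 z [0.031 0.033 0.035 0.037]
0.43 115 y 0.293 0.369 z [0.03  0.032 0.035 0.036]
0.44 99 y 0.294 0.363 z [0.026 0.029 0.033 0.035]
0.45 49 y 0.303 0.361 z [0.02  0.027 0.056 0.063]
0.46 106 y 0.304 0.363 z [0.043 0.066 0.068 0.07 ]
0.47 92 y 0.296 0.365 z [0.019 0.03  0.065 0.069]
0.48 87 y 0.306 0.366 z [0.017 0.027 0.033 0.037]
0.49 92 y 0.306
[... 2372 characters left out ...]
0.55 119 y 0.307 0.369 z [0.031 0.076 0.078 0.083]
0.56 141 y 0.305 0.37 z [0.024 0.071 0.078 0.08 ]
0.57 205 y 0.312 0.373 z [0.023 0.057 0.078 0.08 ]
0.58 151 y 0.305 0.378 z [0.016 0.034 0.073 0.079]
0.59 90 y 0.308 0.38 z [0.009 0.028 0.033 0.038]
0.6 51 y 0.316 0.379 z [0.009 0.028 0.033 0.036]
0.61 51 y 0.314 0.38 z [0.01  0.03  0.034 0.035]
0.62 56 y 0.315 0.377 z [0.009 0.028 0.033 0.035]
0.63 59 y 0.312 0.379 z [0.009 0.028 0.033 0.035]
0.64 57 y 0.317 0.375 z [0.009 0.027 0.033 0.036]
0.65 54 y 0.313 0.377 z [0.009 0.028 0.03  0.033]
0.66 43 y 0.315 0.372 z [0.009 0.043 0.047 0.051]
0.67 141 y 0.313 0.378 z [0.011 0.041 0.048 0.051]
0.68 40 y 0.317 0.358 z [0.009 0.027 0.04  0.049]
```

View pics/crop1.png

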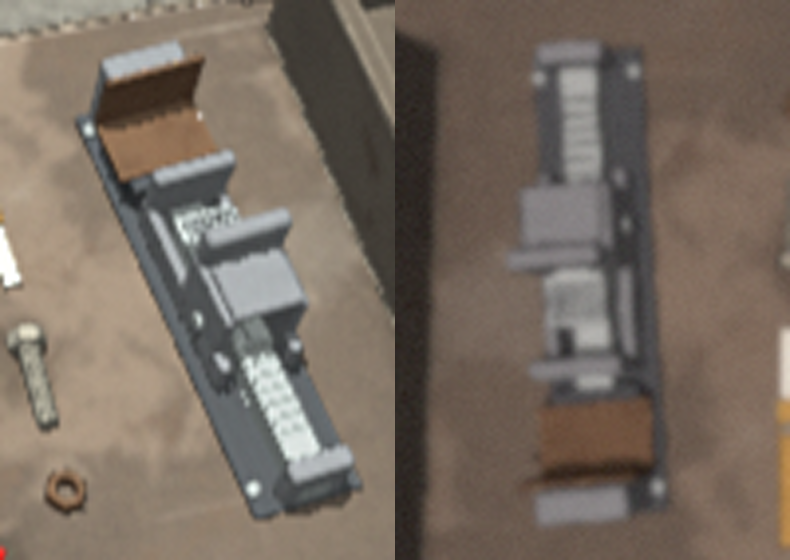

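The crop confirms it: the rusty brown angle lies on the bed of the left clamp, with its sliding jaw, ribbed pad and push plate beyond. The clamp's yaw is about +5°. The push plate is centred at (0.530, 0.339), so its face is at x≈0.523 and the pad at about (0.507, 0.337). I'll approach with the gripper shut.

```bash
cat >> h.py <<'E'
a=np.radians(5.0);ux=np.array([np.cos(a),np.sin(a),0]);uy=np.array([-np.sin(a),np.cos(a),0])
face=np.array([.530,.339,0])-.007*ux
def T(s,z): return face+s*ux+[0,0,z]   # s along bar from the push face (initial)
E
python3 - <<'E'
from h import *
print(manip.current_time(),manip.current_tcp_rot().round(2).tolist())
manip.set_gripper(0.0,40)
p=np.array(manip.current_ee_pos());print(p)
best=None
for s in(1,-1):
    R=np.c_[[0,0,-1.],s*uy,np.cross([0,0,-1.],s*uy)]
    q=manip.inverse_kinematics(T(-.017,.2),R);print(s,q)
    if q is not None:
        d=abs(np.array(q)-manip.current_qpos()).max()
        if best is None or d<best[0]: best=(d,R)
R=best[1];np.save("R.npy",R)
manip.move_l(p+[0,0,.1],max_speed=.2)
manip.move_ptp(T(-.017,.25),R)
manip.move_l(T(-.017,.085),max_speed=.12)
print(manip.current_time(),manip.current_ee_pos(),T(-.017,.085),manip.current_force(),manip.current_grip_width())
i,d=manip.grab_frame("scene")
cv2.imwrite("pics/s1.png",cv2.resize(i[90:240,280:430,::-1],(600,600),interpolation=cv2.INTER_CUBIC))
E
```

```text
0.8 [[0.0, 0.4, 0.91], [-0.0, 0.91, -0.4], [-1.0, 0.0, 0.0]]
[0.22263134 0.5029085  0.20519274]
1 [ 5.10779581e-01  4.60986482e-01  1.49991890e+00 -4.44089210e-16
  1.18068727e+00 -1.14728321e+00]
-1 [ 5.10779581e-01  4.60986482e-01  1.49991890e+00 -4.44089210e-16
  1.18068727e+00  1.99430945e+00]
5.0 [0.50647239 0.33711494 0.08573443] [0.50609133 0.33690826 0.085     ] [ 0.04658737 -0.17430787 -0.53554989] -0.0005282826431076277
```

View pics/s1.png

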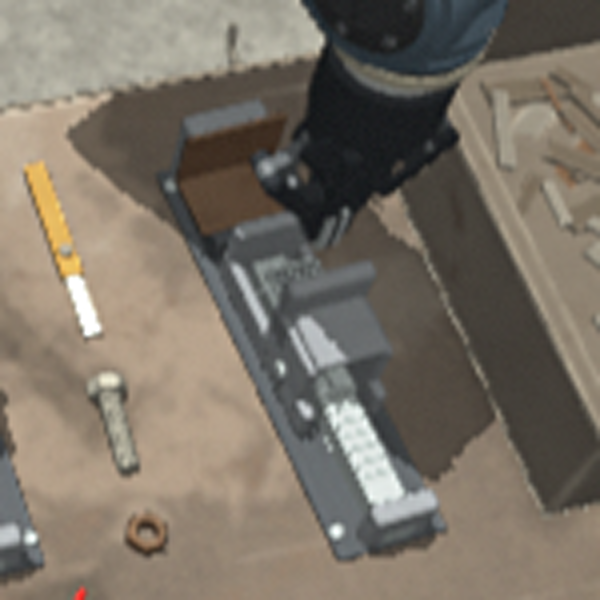

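The shut fingertips, at crop (325,240), hang above the pad at (295,270), between jaw plate and push plate. The up-right offset is what the 25 mm height should give. Now I press in guarded steps.

```bash
python3 - <<'E'
from h import *
K=manip.get_calibration("scene")
for X in(T(-.017,.085),T(-.017,.06)):
    q=K["camera_matrix"]@(K["R"]@X+K["t"]);print("crop px",(q[:2]/q[2]-[280,90])*4)
f0=np.array(manip.current_force())
for z in(.068,.063,.060,.058,.056,.054,.052):
    manip.move_l(T(-.017,z),max_speed=.05);manip.dwell(.1)
    f=np.array(manip.current_force())-f0
    print(z,manip.current_ee_pos().round(4),f.round(2))
    if f[2]>15: break
i,d=manip.grab_frame("scene")
cv2.imwrite("pics/s2.png",cv2.resize(i[120:210,310:400,::-1],(600,600),interpolation=cv2.INTER_CUBIC))
print(manip.current_time())
E
```

```text
crop px [308.39434789 258.7635221 ]
crop px [299.48685088 279.80929165]
0.068 [0.5062 0.337  0.0682] [-0.43 -0.28  0.11]
0.063 [0.5061 0.3369 0.063 ] [-1.27 -1.05  0.1 ]
0.06 [0.5061 0.3369 0.06  ] [-0.71 -0.05  0.23]
0.058 [0.5061 0.3369 0.058 ] [-0.73 -0.97  0.76]
0.056 [0.5061 0.3369 0.056 ] [-0.88 -0.99  0.61]
0.054 [0.5061 0.3369 0.054 ] [-0.66 -1.74  0.25]
0.052 [0.5061 0.3369 0.052 ] [-1.83 -1.76 -0.13]
7.7917
```

View pics/s2.png

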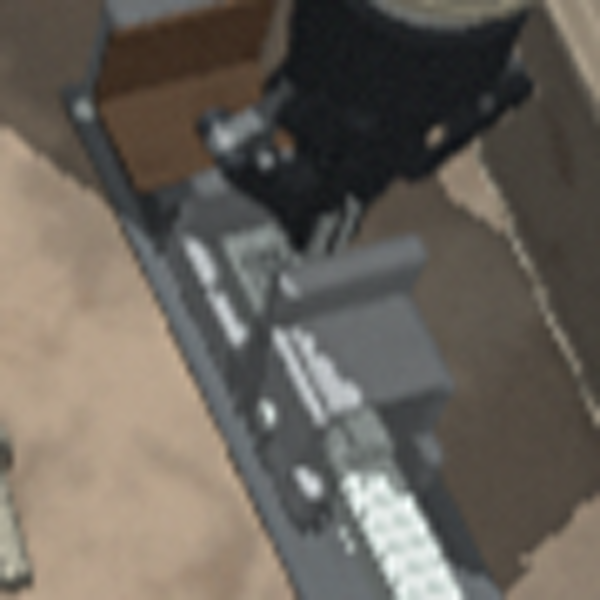

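No contact force even at z = 0.052. The picture shows the fingertips at (325,240) behind the push plate, with the pad at (255,260) still looking up. I'll check where pad and fingertip really are from depth.

```bash
python3 - <<'E'
from h import *
for c in("top","scene"):
    d=np.load(f"pics/{c}0.npy");W=cloud(c,d)
    m=(d>0)&(W[...,2]>.050)&(W[...,2]<.066)&(W[...,0]>.48)&(W[...,0]<.518)&(abs(W[...,1]-.335)<.06)
    p=W[m];print(c,len(p),p.min(0).round(3),p.max(0).round(3),np.median(p,0).round(4))
    print(cv2.minAreaRect((p[:,:2]*1000).astype(np.float32)))
    A=np.c_[p[:,:2]-[.507,.337],np.ones(len(p))];print("plane",np.linalg.lstsq(A,p[:,2],rcond=None)[0].round(4))
K=manip.get_calibration("scene");
im,d=manip.grab_frame("scene");W=cloud("scene",d)
q=K["camera_matrix"]@(K["R"]@manip.current_ee_pos()+K["t"]);print("tcp px",q[:2]/q[2])
d0=np.load("pics/scene0.npy")
for v in range(148,168):
    print(v,[tuple((W[v,u]*1000).astype(int)) for u in range(346,362,2)])
print(manip.current_force())
E
```

```text
top 175 [0.489 0.318 0.052] [0.518 0.357 0.063] [0.5045 0.3376 0.0564]
((503.4248962402344, 337.458251953125), (28.52496910095215, 39.24077224731445), 0.1819927990436554)
plane [ 0.1094 -0.0013  0.0568]
scene 70 [0.485 0.318 0.052] [0.51  0.355 0.061] [0.4951 0.333  0.0579]
((494.7430725097656, 336.1158447265625), (20.335363388061523, 38.63420104980469), 16.023372650146484)
plane [0.1654 0.0521 0.0596]
tcp px [354.18577957 161.58490865]
148 [(np.int64(520), np.int64(287), np.int64(151)), (np.int64(519), np.int64(294), np.int64(147)), (np.int64(519), np.int64(298), np.int64(146)), (np.int64(518), np.int64(305), np.int64(143)), (np.int64(515), np.int64(312), np.int64(136)), (np.int64(512), np.int64(320), np.int64(130)), (np.int64(516), np.int64(323), np.int64(134)), (np.int64(516), np.int64(329), np.int64(132))]
149 [(np.int64(465), np.int64(327), np.int64(55)), (np.int64(520), np.int64(293), np.int64(144)), (np.int64(518), np.int64(300), np.int64(140)), (np.int64(517), np.int64(307), np.int64(136)), (np.int64(519), np.int64(311), np.int64(137)), (np.int64(512), np.int64(321), np.int64
[... 6185 characters left out ...]
p.int64(27)), (np.int64(531), np.int64(310), np.int64(78)), (np.int64(535), np.int64(313), np.int64(83)), (np.int64(537), np.int64(317), np.int64(85)), (np.int64(536), np.int64(324), np.int64(82)), (np.int64(536), np.int64(330), np.int64(79)), (np.int64(535), np.int64(336), np.int64(76))]
167 [(np.int64(497), np.int64(325), np.int64(14)), (np.int64(525), np.int64(310), np.int64(64)), (np.int64(533), np.int64(310), np.int64(76)), (np.int64(537), np.int64(312), np.int64(82)), (np.int64(536), np.int64(319), np.int64(79)), (np.int64(535), np.int64(326), np.int64(74)), (np.int64(537), np.int64(329), np.int64(77)), (np.int64(538), np.int64(335), np.int64(77))]
[-0.14897974  0.29784549 -0.51278461]
```

Pad centre is at about (0.505, 0.3375), so xy is right. Its top sits at z ≈ 0.057, because the pawl stands on a tooth, and it hasn't sunk yet. The true tip must be a bit higher than nominal, so I continue down with a force guard.

```bash
python3 - <<'E'
from h import *
fm=lambda: np.mean([manip.current_force() for _ in range(5)],0)
for z in(.050,.0485,.047,.0455,.044,.0425,.041):
    manip.move_l(T(-.017,z),max_speed=.05);manip.dwell(.1)
    f=fm();print(z,manip.current_ee_pos().round(4),f.round(2))
    if f[2]>12: break
im,d=manip.grab_frame("scene");W=cloud("scene",d)
for (v,u) in((157,348),(157,350),(158,350),(158,352),(159,350),(159,352),(160,350)):print((v,u),W[v,u].round(3))
print(manip.current_time(),manip.current_joint_torque().round(1),manip.current_grip_width())
E
```

```text
0.05 [0.5061 0.3369 0.0499] [ 0.14 -0.47 -0.28]
0.0485 [0.5061 0.3369 0.0485] [-0.07 -0.43  0.57]
0.047 [0.5061 0.3369 0.047 ] [0.36 0.56 0.31]
0.0455 [0.5061 0.3369 0.0455] [0.   0.83 0.67]
0.044 [0.5061 0.3369 0.044 ] [ 0.05 -0.04  0.09]
0.0425 [0.5061 0.3369 0.0425] [-0.37  0.63  0.27]
0.041 [0.5061 0.3369 0.041 ] [-1.12  0.58 -0.16]
(157, 348) [0.492 0.324 0.057]
(157, 350) [0.493 0.329 0.057]
(158, 350) [0.497 0.327 0.059]
(158, 352) [0.51  0.323 0.081]
(159, 350) [0.499 0.326 0.058]
(159, 352) [0.502 0.33  0.061]
(160, 350) [0.504 0.324 0.061]
10.3417 [  0.  -61.7 -23.6  -0.    0.    0. ] 0.0013335609456441566
```

Still no force at z = 0.041, so something is off. I'll look from both cameras.

```bash
python3 - <<'E'
from h import *
o=[]
for c,(r0,c0) in(("scene",(110,300)),("top",(140,70))):
    im,d=manip.grab_frame(c);np.save(f"pics/{c}3.npy",d)
    o.append(cv2.resize(im[r0:r0+100,c0:c0+100,::-1],(400,400) if 0 else (398,398),interpolation=cv2.INTER_CUBIC))
    K=manip.get_calibration(c);q=K["camera_matrix"]@(K["R"]@manip.current_ee_pos()+K["t"]);print(c,q[:2]/q[2],(q[:2]/q[2]-[c0,r0])*3.98)
cv2.imwrite("pics/s3.png",np.hstack(o))
W=cloud("scene",np.load("pics/scene3.npy"))
m=(abs(W[...,1]-.34)<.08)&(W[...,0]>.47)&(W[...,0]<.521)&(W[...,2]>.062)
for z in np.arange(.065,.2,.01):
    k=m&(abs(W[...,2]-z)<.005); 
    if k.any(): print(round(z,3),k.sum(),W[k].min(0).round(3)[:2],W[k].max(0).round(3)[:2])
E
```

```text
scene [353.24715334 163.80041203] [211.92367028 214.12563987]
top [137.48883351 208.62376165] [268.60555738 273.12257138]
0.075 5 [0.5   0.324] [0.511 0.351]
0.085 16 [0.504 0.322] [0.516 0.35 ]
0.095 22 [0.507 0.322] [0.521 0.357]
0.105 15 [0.509 0.323] [0.517 0.346]
0.115 39 [0.5   0.306] [0.519 0.37 ]
0.125 74 [0.495 0.3  ] [0.52 0.38]
0.135 62 [0.505 0.291] [0.521 0.383]
0.145 55 [0.505 0.284] [0.521 0.396]
0.155 88 [0.496 0.273] [0.521 0.397]
0.165 84 [0.498 0.274] [0.521 0.395]
0.175 54 [0.5   0.291] [0.521 0.324]
0.185 31 [0.5   0.295] [0.52 0.31]
0.195 17 [0.492 0.298] [0.52  0.302]
```

View pics/s3.png

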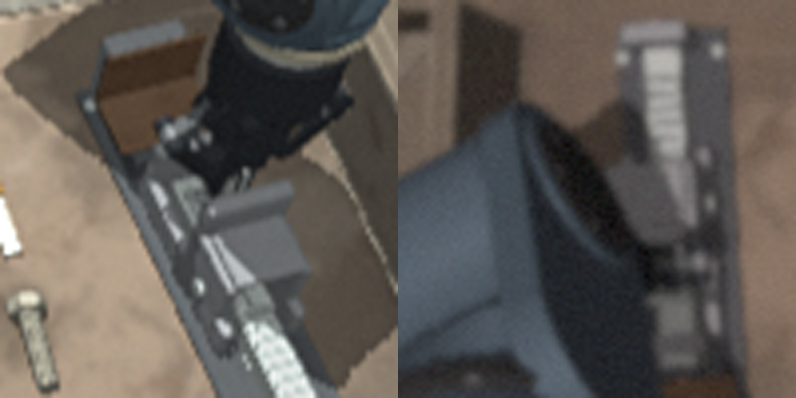

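The shut finger is visible at the right xy (y 0.322–0.351) but reads no force. I'll raise it clear of the push plate and measure where its true tip is relative to the TCP.

```bash
python3 - <<'E'
from h import *
manip.move_l(T(-.017,.16),max_speed=.25);manip.dwell(.1)
e=manip.current_ee_pos();print(e,manip.current_time())
K=manip.get_calibration("scene")
im,d=manip.grab_frame("scene");W=cloud("scene",d);np.save("pics/scene4.npy",d)
q=K["camera_matrix"]@(K["R"]@e+K["t"]);q=q[:2]/q[2];print("tcp px",q)
m=(abs(W[...,1]-e[1])<.08)&(abs(W[...,0]-e[0])<.05)
for z in np.arange(.105,.29,.01):
    k=m&(abs(W[...,2]-z)<.005)
    if k.any(): print(round(z-e[2],3),k.sum(),(W[k].min(0)-e).round(3)[:2],(W[k].max(0)-e).round(3)[:2])
r,c=int(q[1])-40,int(q[0])-40
o=cv2.resize(im[r:r+75,c:c+75,::-1],(600,600),interpolation=cv2.INTER_CUBIC)
cv2.drawMarker(o,tuple(int(x) for x in (q-[c,r]+.5)*8),(0,255,0),0,20)
cv2.imwrite("pics/s4.png",o)
E
```

```text
[0.50537866 0.33651173 0.15852402] 11.1667
tcp px [364.00065899 137.56708682]
-0.054 54 [ 0.017 -0.025] [0.032 0.031]
0.026 3 [ 0.005 -0.007] [0.01  0.006]
0.036 30 [-0.004 -0.015] [0.01  0.013]
0.046 33 [-0.004 -0.015] [0.011 0.013]
0.056 26 [ 0.    -0.014] [0.01  0.013]
0.066 27 [ 0.004 -0.016] [0.011 0.026]
0.076 85 [-0.013 -0.033] [0.015 0.035]
0.086 76 [-0.01 -0.04] [0.014 0.044]
0.096 106 [-0.005 -0.05 ] [0.018 0.052]
0.106 105 [-0.003 -0.059] [0.017 0.057]
0.116 189 [-0.008 -0.063] [0.019 0.061]
0.126 120 [-0.007 -0.06 ] [0.02  0.055]
```

View pics/s4.png

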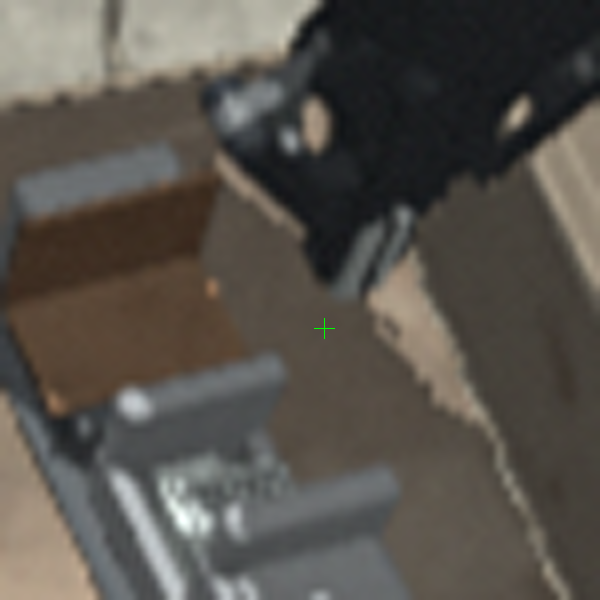

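The picture shows the real fingertip at (350,295), about 28 mm higher than the reported TCP (green cross). The depth agrees: lowest finger points are 26–30 mm above it, so at "0.041" it hung just above the pad. I'll go lower, guarded by force.

```bash
python3 - <<'E'
from h import *
fm=lambda: np.mean([manip.current_force() for _ in range(5)],0)
manip.move_l(T(-.017,.04),max_speed=.2);manip.dwell(.1);f0=fm()
for z in np.arange(.036,.017,-.002):
    manip.move_l(T(-.017,z),max_speed=.05);manip.dwell(.05)
    f=fm()-f0;print(round(z,4),manip.current_ee_pos().round(4),f.round(2))
    if f[2]>9 : break
print(manip.current_time())
W=cloud("scene",manip.grab_frame("scene")[1])
for (v,u) in((157,348),(157,350),(158,348),(158,350),(159,348),(159,350),(160,350)):print((v,u),W[v,u].round(3))
E
```

```text
0.036 [0.5062 0.337  0.0362] [-0.07 -1.23 -1.05]
0.034 [0.506  0.3369 0.0339] [-0.89 -2.1  -0.87]
0.032 [0.5062 0.337  0.0322] [-1.63 -0.92  2.62]
0.03 [0.506 0.337 0.03 ] [-2.58 -0.31  3.06]
0.028 [0.5061 0.337  0.0281] [-2.23 -0.61  4.08]
0.026 [0.5061 0.337  0.0261] [-3.05  0.3   4.25]
0.024 [0.5062 0.337  0.0241] [-2.31  0.09  4.07]
0.022 [0.5064 0.337  0.0224] [-2.85 -0.29  5.96]
0.02 [0.5076 0.3373 0.0218] [-3.26 -2.86 15.89]
14.7667
(157, 348) [0.52  0.303 0.107]
(157, 350) [0.519 0.309 0.103]
(158, 348) [0.519 0.304 0.1  ]
(158, 350) [0.52  0.309 0.1  ]
(159, 348) [0.483 0.332 0.032]
(159, 350) [0.504 0.323 0.066]
(160, 350) [0.504 0.324 0.062]
```

Contact at 0.033, spring force 3–5 N, stop at about 0.022, so the pad is down. I back off to 0.024 and push along +x until the end stop shows in the force.

```bash
python3 - <<'E'
from h import *
fm=lambda: np.mean([manip.current_force() for _ in range(5)],0)
manip.move_l(T(-.017,.0238),max_speed=.05)
prev=None
for s in [-.011,-.005,.005,.015,.025,.035,.045,.053,.057,.061,.064,.067,.070,.073,.076,.079,.082,.085]:
    manip.move_l(T(s,.0238),max_speed=.06);manip.dwell(.04)
    f=fm();e=manip.current_ee_pos();print(s,round((e-face)@ux,4),e[2].round(4),"along",round(f@ux,2),"fz",round(f[2],2))
    if abs(f@ux)>14: break
print(manip.current_time())
for c in("scene","top"):
    im,d=manip.grab_frame(c);np.save(f"pics/{c}5.npy",d)
    if c=="scene": cv2.imwrite("pics/s5.png",cv2.resize(im[110:235,300:425,::-1],(600,600),interpolation=cv2.INTER_CUBIC))
W=cloud("scene",np.load("pics/scene5.npy"))
for nm,lo,hi in(("push",.088,.108),("jawplate",.062,.072),("stop",.04,.052)):
    m=(W[...,2]>lo)&(W[...,2]<hi)&(abs(W[...,1]-.34)<.035)&(W[...,0]>.45)&(W[...,0]<.7);p=W[m]@ux
    print(nm,np.histogram(p,np.arange(.44,.74,.01)))
    break
E
```

```text
-0.011 -0.0107 0.0237 along 0.93 fz 2.9
-0.005 -0.0047 0.0238 along 1.63 fz 3.49
0.005 0.0054 0.0238 along 0.0 fz 2.91
0.015 0.0153 0.0238 along 0.45 fz 3.34
0.025 0.0253 0.0238 along 1.59 fz 3.51
0.035 0.0353 0.0239 along 1.49 fz 3.33
0.045 0.0453 0.0239 along 1.12 fz 2.75
0.053 0.0519 0.0235 along -5.64 fz 6.81
0.057 0.0537 0.0236 along -17.12 fz 14.08
18.0583
push (array([ 0,  0,  0,  0,  0,  0,  0,  0,  0,  0,  0,  0,  0,  0,  0, 10, 19,
       51, 76, 74,  0,  0,  0,  0,  0,  0,  0,  0,  0]), array([0.44, 0.45, 0.46, 0.47, 0.48, 0.49, 0.5 , 0.51, 0.52, 0.53, 0.54,
       0.55, 0.56, 0.57, 0.58, 0.59, 0.6 , 0.61, 0.62, 0.63, 0.64, 0.65,
       0.66, 0.67, 0.68, 0.69, 0.7 , 0.71, 0.72, 0.73]))
```

View pics/s5.png

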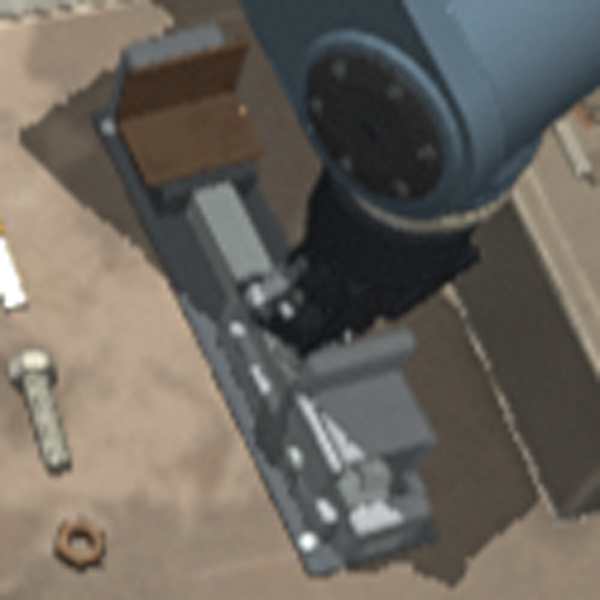

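The jaw has travelled to the end stop: its block reaches the stop at crop (380,500), and the force is rising stiffly to 17 N. The angle still lies on its bed at (190,115). Now I lift straight up and measure.

```bash
python3 - <<'E'
from h import *
e=np.array(manip.current_ee_pos())
manip.move_l(e+[0,0,.03],max_speed=.06)
manip.move_l(e+[0,0,.12],max_speed=.2)
p=e-.12*ux;p[2]=.27
manip.move_l(e+[0,0,.2],max_speed=.25)
manip.move_ptp([.30,.20,.33],np.load("R.npy"));manip.dwell(.2)
print(manip.current_time(),manip.current_force().round(2))
ims=[]
for c in("scene","top"):
    im,d=manip.grab_frame(c);W=cloud(c,d);d0=np.load(f"pics/{c}0.npy");W0=cloud(c,d0)
    for nm,V,D in(("before",W0,d0),("after",W,d)):
        L=(V-[.530,.339,0])
        s=L@ux;t=L@uy;z=V[...,2]
        ok=(D>0)&(abs(t)<.029)
        push=ok&(z>.088)&(z<.108)&(s>-.05)&(s<.12);pad_s=np.median(s[push]) if push.any() else np.nan
        jp=ok&(z>.063)&(z<.074)&(s>pad_s-.085)&(s<pad_s-.05)
        fj=ok&(z>.06)&(z<.075)&(s<-.145)
        k=ok&(abs(s-(pad_s-.023))<.012)&(abs(t)<.015)&(z>.045)&(z<.075)
        A=np.c_[s[k]-pad_s+.023,np.ones(k.sum())];pl=np.linalg.lstsq(A,z[k],rcond=None)[0]
        print(c,nm,"push",pad_s.round(4),"jawplate",s[jp].min().round(4) if jp.any() else None,"pad slope,z",pl.round(3),k.sum(),"rear",np.percentile(s[ok&(z>.055)],99.5).round(4),"stop",np.percentile(s[ok&(z>.04)],99.5).round(4))
    ims.append(im)
    for n in("angle_piece",): print(c,[(np.round(r["at"],3),round(r["confidence"],2)) for r in manip.look_for(c,n)])
f=lambda i:cv2.resize(i[...,::-1],(395,560),interpolation=cv2.INTER_CUBIC)
cv2.imwrite("pics/s6.png",np.hstack([f(ims[0][105:240,300:400]),f(ims[1][135:275,90:190])]))
E
```

```text
21.325 [-0.25  0.71 -0.14]
scene before push 0.0022 jawplate -0.0765 pad slope,z [0.102 0.06 ] 17 rear 0.4431 stop 0.4421
scene after push 0.0728 jawplate -0.006 pad slope,z [0.072 0.066] 43 rear 0.444 stop 0.4427
scene [(array([0.727, 0.133, 0.006]), 0.86), (array([ 0.683, -0.134,  0.012]), 0.74), (array([0.397, 0.323, 0.035]), 0.67), (array([ 0.722, -0.006,  0.003]), 0.62), (array([ 0.617, -0.194,  0.   ]), 0.27)]
top before push -0.0002 jawplate -0.0755 pad slope,z [0.036 0.057] 108 rear 0.4392 stop 0.4371
top after push 0.0701 jawplate -0.0045 pad slope,z [0.031 0.063] 107 rear 0.4393 stop 0.4371
top [(array([0.727, 0.133, 0.003]), 0.93), (array([0.412, 0.328, 0.035]), 0.6), (array([ 0.719, -0.001,  0.006]), 0.6), (array([0.597, 0.338, 0.063]), 0.35)]
```

View pics/s6.png

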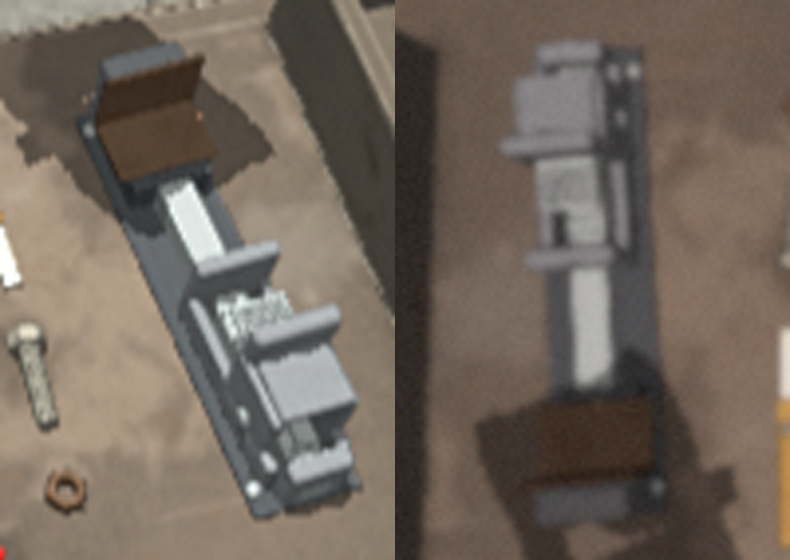

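The jaw moved about 70.5 mm, the pad sprang up by 6 mm (0.063–0.066, was 0.057–0.060), and the angle has not moved. I'll cross-check "fully open" against clamp B, whose 60 mm tube puts its jaw at 9 mm.

```bash
python3 - <<'E'
from h import *
for c in("top","scene"):
    im,d=manip.grab_frame(c);W=cloud(c,d)
    hsv=cv2.cvtColor(im,cv2.COLOR_RGB2HSV)
    for nm,y0,y1 in(("A",.27,.41),("B",.02,.15)):
        z=W[...,2];reg=(d>0)&(W[...,1]>y0)&(W[...,1]<y1)&(W[...,0]>.3)&(W[...,0]<.72)
        pp=W[reg&(z>.088)&(z<.108)&(W[...,0]>.45)][:,:2]
        (cx,cy),(w,h),an=cv2.minAreaRect((pp*1000).astype(np.float32)); 
        if w>h: an-=90
        an=np.radians(an);x=np.array([np.cos(an),np.sin(an)]);n=np.array([-x[1],x[0]])
        s=(W[...,:2]-np.array([cx,cy])/1000)@x;t=(W[...,:2]-np.array([cx,cy])/1000)@n
        core=reg&(abs(t)<.027)
        st=core&(z>.038)&(z<.055)&(s>.058)
        print(c,nm,"plate",round(cx,1),round(cy,1),round(w,1),round(h,1),"yaw",np.degrees(an).round(2),
          "stop centre/end",np.median(s[st]).round(4) if st.any() else None,np.percentile(s[st],97).round(4) if st.any() else None)
        fj=core&(z>.055)&(z<.078)&(s<-.12)&(hsv[...,1]<60)
        print("   fixed jaw top s:",np.percentile(s[fj],[3,50,97]).round(4) if fj.any() else None, "far base end",np.percentile(s[core&(z>.006)],99.7).round(4))
print(manip.current_time())
E
```

```text
top A plate 601.1 346.0 14.1 60.6 yaw 4.45 stop centre/end 0.0674 0.0746
   fixed jaw top s: [-0.2382 -0.2277 -0.2173] far base end 0.0744
top B plate 503.1 86.3 12.6 57.2 yaw 0.41 stop centre/end 0.1329 0.2145
   fixed jaw top s: [-0.1722 -0.1619 -0.1421] far base end 0.2144
scene A plate 600.2 344.9 14.4 57.8 yaw 4.64 stop centre/end 0.069 0.0749
   fixed jaw top s: [-0.238  -0.2299 -0.2209] far base end 0.0758
scene B plate 503.0 86.5 14.1 59.0 yaw 3.54 stop centre/end 0.1357 0.2137
   fixed jaw top s: [-0.1741 -0.1481 -0.1368] far base end 0.2158
21.625
```

The comparison with clamp B disagrees: 64–66 mm against an expected 81 mm. The arm may be occluding B and the crop limits clipping it. I'll redo it with the unobstructed first images.

```bash
python3 - <<'E'
from h import *
for c in("top","scene"):
    im=cv2.imread(f"pics/{c}0.png");d=np.load(f"pics/{c}0.npy");W=cloud(c,d);z=W[...,2]
    imn,dn=manip.grab_frame(c);Wn=cloud(c,dn)
    for nm,V,D,y0,y1,yc in(("A0",W,d,.285,.395,0),("A now",Wn,dn,.285,.395,0),("B0",W,d,.03,.14,0)):
        z=V[...,2];reg=(D>0)&(V[...,1]>y0)&(V[...,1]<y1)&(V[...,0]>.3)&(V[...,0]<.69)
        p=V[reg&(z>.009)&(z<.12)][:,:2]
        r=cv2.minAreaRect((p*1000).astype(np.float32))
        pp=V[reg&(z>.089)&(z<.108)&(V[...,0]>.46)][:,:2];q=cv2.minAreaRect((pp*1000).astype(np.float32))
        print(c,nm,np.round(r[0],1),np.round(r[1],1),round(r[2],2),"plate",np.round(q[0],1),np.round(q[1],1),round(q[2],2))
        ang=r[2] if r[1][0]>r[1][1] else r[2]-90
        x=np.array([np.cos(np.radians(ang)),np.sin(np.radians(ang))]);o=np.array(q[0])/1000
        s=(V[...,:2]-o)@x;t=(V[...,:2]-o)@np.array([-x[1],x[0]])
        print([ (round(a*1000),round(float(np.percentile(z[k],85))*1000)) for a in np.arange(-.25,.17,.006) if (k:=reg&(abs(s-a)<.003)&(abs(t)<.012)&(z>.005)).sum()>2])
E
```

```text
top A0 [520.  338.5] [314.9  75.9] 5.06 plate [530.2 339.4] [13.9 59.2] 3.82
[(-166, 68), (-160, 70), (-154, 70), (-148, 68), (-142, 79), (-136, 56), (-130, 35), (-124, 34), (-118, 36), (-112, 35), (-106, 35), (-100, 34), (-94, 34), (-88, 30), (-82, 29), (-76, 64), (-70, 68), (-64, 66), (-58, 28), (-52, 28), (-46, 28), (-40, 55), (-34, 57), (-28, 58), (-22, 59), (-16, 59), (-10, 60), (-4, 99), (2, 100), (8, 96), (14, 77), (20, 76), (26, 77), (32, 76), (38, 75), (44, 76), (50, 76), (56, 29), (62, 31), (68, 29), (74, 29), (80, 31), (86, 28), (92, 31), (98, 29), (104, 29), (110, 31), (116, 28), (122, 27), (128, 28), (134, 45), (140, 47), (146, 45)]
top A now [520.3 338.9] [315.8  76.1] 5.23 plate [601.1 345. ] [14.3 59.7] 5.25
[(-238, 69), (-232, 69), (-226, 71), (-220, 70), (-214, 80), (-208, 72), (-202, 35), (-196, 35), (-190, 34), (-184, 35), (-178, 36), (-172, 35), (-166, 34), (-160, 31), (-154, 29), (-148, 27), (-142, 28), (-136, 28), (-130, 28), (-124, 28), (-118, 27), (-112, 28), (-106, 27), (-100, 28), (-94, 28), (-88, 28), (-82, 28), (-76, 63), (-70, 68), (-64, 67), (-58, 30), 
[... 1877 characters left out ...]
(-70, 71), (-64, 66), (-58, 33), (-52, 33), (-46, 30), (-40, 34), (-34, 66), (-28, 66), (-22, 66), (-4, 101), (2, 102), (8, 96), (14, 79), (20, 78), (26, 79), (32, 78), (38, 78), (44, 77), (50, 45), (56, 33), (62, 49), (68, 49), (74, 46)]
scene B0 [511.1  86.6] [364.5  78.6] 4.53 plate [502.7  86.3] [15.3 58.5] 6.23
[(-172, 71), (-148, 94), (-142, 93), (-100, 76), (-94, 97), (-88, 92), (-76, 67), (-70, 70), (-64, 64), (-58, 30), (-40, 58), (-34, 59), (-4, 101), (2, 101), (8, 97), (14, 78), (20, 78), (26, 79), (32, 77), (38, 78), (44, 78), (50, 47), (56, 32), (62, 34), (68, 31), (74, 34), (80, 33), (86, 33), (92, 34), (98, 32), (104, 33), (110, 30), (116, 30), (128, 47), (134, 48), (140, 42)]
```

B's tube doesn't touch its sliding jaw (there is about an 8 mm gap), so my 9 mm assumption for B was invalid. Directly on A, the jaw gap is now about 138–141 mm, against 141 when fully open. One last check is whether the jaw crept back while I lifted.

```bash
python3 - <<'E'
from h import *
for c in("scene",):
    _,dn=manip.grab_frame(c)
    for nm,D in(("pressed",np.load(f"pics/{c}5.npy")),("now",dn)):
        V=cloud(c,D);L=V-[.53,.339,0];s=L@ux;t=L@uy;z=V[...,2]
        k=(abs(t)<.03)&(s>.04)
        blk=k&(z>.072)&(z<.082)&(s<.14)   # block top behind push plate
        pl=k&(z>.096)&(z<.106)&(s<.09)&(t<-.005)
        b=k&(z>.080)&(z<.094)&(s<.1)
        print(nm,"block top rear",np.percentile(s[blk],[50,90,97]).round(4),"plate top",np.percentile(s[pl],[10,50,90]).round(4),"plate rear face",np.median(s[b]).round(4))
    # gap between jaw and stop, height profile (max z per 2 mm)
    print([(round(a*1e3),np.round(np.percentile(z[k2],[15,50,90])*1e3)) for a in np.arange(.115,.15,.003) if (k2:=(abs(s-a)<.0015)&(abs(t)<.03)&(z>.005)).sum()>2])
print(manip.current_time())
E
```

```text
pressed block top rear [0.095  0.1138 0.117 ] plate top [0.0458 0.0666 0.0738] plate rear face 0.0758
now block top rear [0.0957 0.1137 0.1168] plate top [0.0651 0.0713 0.0751] plate rear face 0.0761
[(115, array([28., 53., 77.])), (118, array([27., 48., 75.])), (121, array([22., 32., 40.])), (124, array([12., 28., 35.])), (127, array([15., 32., 35.])), (130, array([10., 24., 42.])), (133, array([18., 46., 48.])), (136, array([13., 45., 49.])), (139, array([17., 45., 48.])), (142, array([10., 44., 47.])), (145, array([ 8., 26., 43.])), (148, array([6., 7., 9.]))]
21.775
```

The jaw stayed where it was pushed, and its 34 mm-high lower body reaches the front of the stop (s ≈ 127–130 mm). The robot is clear, so I hand in.

```bash
python3 -c "
from bench import manip
print(manip.current_force().round(2),manip.current_time());manip.sign_off()"
```

```text
[ 0.03  0.9  -0.14] 21.775
the job is handed in; nothing more can be done
```

Clamp A, the left one with the brown angle steel, is open against its end stop. I pressed its pad with the shut fingertips and slid the jaw about 70 mm with the release held down. The end stop showed as a stiff rise to 17 N. I then lifted straight off and handed in at 21.8 s, with the arm clear of everything.

**Last checks:**
- **Jaw:** it did not creep back when I let go. The gap between the jaws measures about 138–141 mm, against 141 mm when fully open.
- **Release pad:** it sprang up to about 64 mm.
- **Angle steel:** both cameras find it within 1 mm of where it started.
- **Other objects:** the bolt, nut and soapstone look untouched in the last picture. I took no final measurement of clamp B or the other loose things.

**What disagreed:**
- **Fingertip height:** the real fingertip sat about 28 mm above the reported TCP. My first presses therefore stopped short of the pad until I measured the offset and went lower.
- **Comparison with clamp B:** a check of "fully open" against clamp B came out at 64–66 mm instead of 81 mm. I set it aside because it assumed B's jaw touches the tube, and the depth images show a gap of about 8 mm there.

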